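# Rake loose dowel rods into a tight parallel row in a maker-studio tray

## Task

Take the wooden hand rake off its cradle, set its tine tips down lightly on the tray floor beyond the five loose dowel rods and, keeping them down, comb the rods towards you until they all lie flat and parallel, side by side against the tray's near wall; press the row snug for a moment, firmly but gently so that nothing is dented, bearing down enough that the tips stay on the floor. Then lay the rake back on its cradle the way it was, without handling the rods or disturbing the flask, globe and glue gun.

Things in the scene. Friction and masses are not known exactly. Their poses are not given: they have to be found in the camera images.
- tray: Shallow wooden tray with a grey floor, fixed to the table, inside 260 mm (its x) by 210 mm (its y); floor 6 mm thick, walls 12 mm thick with tops 24 mm above the table. Origin: centre of its underside, on the table. x points away from the robot: the near wall's inner face is at x = -130 mm, the far wall's at +130 mm; floor top at z = 6 mm. Over 20 N from the tips marks it; 1 to 5 N down is plenty to slide, 5 to 8 N keeps them down while pressing.
- rod_0: Loose square beech dowel rod with red ends, 12 x 120 x 12 mm, 11.5 g, lying askew on the tray floor. Origin at its centre, y along the rod. Five snug rods make a row 60 mm deep from the near wall. Over 20 N from the rake dents a rod; a push of 5 to 10 N held for half a second snugs the row. The row's resistance tends to lift the tips.
- rod_1: Loose square beech dowel rod with yellow ends, 12 x 120 x 12 mm, 11.5 g, lying askew on the tray floor. Origin at its centre, y along the rod. Five snug rods make a row 60 mm deep from the near wall. Over 20 N from the rake dents a rod; a push of 5 to 10 N held for half a second snugs the row. The row's resistance tends to lift the tips.
- rod_2: Loose square beech dowel rod with blue ends, 12 x 120 x 12 mm, 11.5 g, lying askew on the tray floor. Origin at its centre, y along the rod. Five snug rods make a row 60 mm deep from the near wall. Over 20 N from the rake dents a rod; a push of 5 to 10 N held for half a second snugs the row. The row's resistance tends to lift the tips.
- rod_3: Loose square beech dowel rod with green ends, 12 x 120 x 12 mm, 11.5 g, lying askew on the tray floor. Origin at its centre, y along the rod. Five snug rods make a row 60 mm deep from the near wall. Over 20 N from the rake dents a rod; a push of 5 to 10 N held for half a second snugs the row. The row's resistance tends to lift the tips.
- rod_4: Loose square beech dowel rod with orange ends, 12 x 120 x 12 mm, 11.5 g, lying askew on the tray floor. Origin at its centre, y along the rod. Five snug rods make a row 60 mm deep from the near wall. Over 20 N from the rake dents a rod; a push of 5 to 10 N held for half a second snugs the row. The row's resistance tends to lift the tips.
- rake_grip (a point): Where to hold the wooden hand rake (70 to 115 g): centre of its straight, flat-sided handle (18 mm wide, 16 mm high, 194 mm long), 55 mm behind the tine row, 56 mm above the tine tips, near its balance point. Rake axes: x from handle to head, y along the head, z up. Head bar 118 mm (y) by 18 mm (x), 44 to 60 mm above the tips.
- rake_tips (a point): Middle of the row of tine tips: eight round-ended tines, 6 mm in diameter, 14 mm apart in a straight row along the rake's y (104 mm overall), 44 mm long, so no rod slips between them. Same axes as rake_grip. While the rake rests on its cradle the tips stand on the table.
- rake_rear (a point): Point on the underside of the rake's handle, 145 mm behind the tine row and 48 mm above the tip level: it rests on the cradle's seat.
- cradle_seat (a point): Middle of the seat of the dark wooden tool cradle fixed to the table: block 36 mm (x) by 66 mm (y), seat 48 mm above the table, in a notch 30 mm wide between cheeks 14 mm higher. The handle lies level through the notch along the cradle's x axis, head away from the robot, tine tips standing on the table.
- flask: Bystander: green drinking flask, 70 mm in diameter, 250 mm tall, upright. Origin: centre of its underside.
- globe: Bystander: small green globe on a round wooden foot, 80 mm in diameter, 118 mm tall. Origin: centre of its underside.
- glue_gun: Bystander: blue glue gun with orange nozzle lying on its side, about 200 x 130 mm, 30 mm high. Origin: under the middle of its barrel.
There are look-alikes about, which are no part of the job. Leave any turquoise look-alike of the rod_3 alone. Leave any purple look-alike of the rod_1 alone.

How it is judged (in metres and radians):
On the way, in this order (a step that is already met when the one before it is completed fails the run):
1. the rake is lifted off its cradle (height (world z) of rake_tips above 0.03 m), for 0.2 s.
2. the tine tips are set down on the tray floor in its far half, beyond the rods (contact force between rake and tray above 0.5 N and z of rake_tips in the frame of tray below 0.009 m and x of rake_tips in the frame of tray above 0.03 m), for 0.1 s.
3. the rake, its tips still resting on the tray floor, presses the finished row snug with 3 to 20 N (x of each of rod_0, rod_1, rod_2, rod_3, rod_4 in the frame of tray below -0.0735 m and z of each of rod_0, rod_1, rod_2, rod_3, rod_4 in the frame of tray below 0.0155 m and angle between the y axis of each of rod_0, rod_1, rod_2, rod_3, rod_4 and the y axis of tray, either way round below 0.05 rad and (contact force between rake and rod_0 above 3 N or contact force between rake and rod_1 above 3 N or contact force between rake and rod_2 above 3 N or contact force between rake and rod_3 above 3 N or contact force between rake and rod_4 above 3 N) and contact force between rake and tray above 0.3 N and z of rake_tips in the frame of tray below 0.009 m), for 0.3 s.
At the end, for the whole second after the job is handed in: All five rods flat on the tray floor, within 0.05 rad of the near wall's direction, in one row against it with at most 2.5 mm of gaps in all; rake released on its cradle, within 25 mm of where its handle rests, level within 0.08 rad, tips on the table; all at rest (x of each of rod_0, rod_1, rod_2, rod_3, rod_4 in the frame of tray below -0.0735 m and z of each of rod_0, rod_1, rod_2, rod_3, rod_4 in the frame of tray below 0.0155 m and angle between the y axis of each of rod_0, rod_1, rod_2, rod_3, rod_4 and the y axis of tray, either way round below 0.05 rad and linear speed of each of rod_0, rod_1, rod_2, rod_3, rod_4, rake below 0.01 m/s and distance between rake_rear and cradle_seat below 0.025 m and height (world z) of rake_tips below 0.006 m and angle between rake_tips's own z axis and vertical below 0.08 rad); the robot touches nothing.
It fails at once if the rake pushes a rod with more than 20 N (contact force between rake and rod_0 above 20 N or contact force between rake and rod_1 above 20 N or contact force between rake and rod_2 above 20 N or contact force between rake and rod_3 above 20 N or contact force between rake and rod_4 above 20 N).
It fails at once if the rake presses on the tray with more than 20 N (contact force between rake and tray above 20 N).
It fails at once if the robot itself touches a rod (contact force between any of the fingers, the arm and rod_0 above 0.5 N or contact force between any of the fingers, the arm and rod_1 above 0.5 N or contact force between any of the fingers, the arm and rod_2 above 0.5 N or contact force between any of the fingers, the arm and rod_3 above 0.5 N or contact force between any of the fingers, the arm and rod_4 above 0.5 N).
It fails at once if a bystander is shifted by more than 15 mm or tipped (distance of any of flask, globe, glue_gun from where it was at the start of the episode above 0.015 m or angle between any of flask, globe, glue_gun's own z axis and vertical above 0.2 rad).
It also fails if it takes over 67 s, if anything falls off the work surface, if the arm or the gripper's body presses on something with over 40 N, if the wrist force passes 120 N, or if a joint passes its speed limit or range.

## Robot

A 6-joint arm with a two-finger parallel gripper is mounted at the origin on the work surface. World frame = base frame: x ahead of the robot, y to its left, z up, the work surface at z = 0. Lengths are in m, angles in degrees, forces in N, time in s.
With the tool pointing down it reaches from about 0.25 to 0.85 m from the base axis. Payload 12.5 kg.
Tool frame: the origin (TCP) lies at the very end of the fingers, on their centre line; the grasp point (between the pads) lies 19 mm behind it; z points along the fingers, y is the line along which they close (so a half turn about z gives the same grasp; the last joint's range is limited). The gripper opens to 93 mm and grips with 3 to 60 N. Pads are 15 mm wide; open, the fingers measure 128 mm over their backs; the gripper's body (75 mm by 188 mm) begins 65 mm behind the grasp point.
Start: joints at [-4.847, 20.094, 94.641, -0, 65.266, -4.847], TCP at [0.55, 0, 0.219] pointing down, gripper open.
Joint ranges: [-157.81, 157.81], [-45, 120.19], [0.68, 151.7], [-89.99, 269.99], [4.06, 180], [-164.3, 164.3]. Speed limits (degrees/s): [127.2, 127.2, 159.86, 180, 180, 180].

## Interface

Orientations are given as [roll, pitch, yaw] about the fixed x, y, z axes, in that order (R = Rz(yaw) Ry(pitch) Rx(roll)).
In Python, from bench import r gives the robot as it stands.
- The arm moves only by the tool servo_tool, never from a script. Its argument "targets" is a list of rows, each a list of 3 entries, a list of its own where there are three numbers: the turn, a rotation vector about the tool's x, y, z in rad, then the shift along the tool's x, y, z in cm, then the closure, from -1 (fully open) to 1 (shut), so that 0 is half open. In form: [[[ax, ay, az], [tx, ty, tz], jaw], ...]. A call has 1 to 12 rows; each row is the pose to reach, as a shift and turn from the pose commanded when the call began, along the tool's axes at that moment; what a row does not reach only later rows make up. A row lasts 1/12 s, in which the tool goes at most 41.7 mm and 7.16 degrees, less where a joint would pass 70% of its speed; a pose out of reach is approached as far as the arm can. A call with a gripper value outside its range is refused whole. The fingers move at their own pace and stop on an object; "force" is the grip in N (left out, the last holds). Time passes only in rows, so rows that repeat a pose let the fingers close. It gives the time, the measured TCP pose, the force, the opening and the grip force at its end, in the units of the state.
- r.get_state(): the state, without advancing time (a new reading comes with each control period).
- r.grab_frame(name): name is "scene" or "side" or "wrist"; returns the picture (420x560x3 uint8, red, green, blue); there is no depth.
- r.camera_model(name): a dict with "camera_matrix" (3x3 intrinsics, pixels), "cam_to_world" (4x4, takes a point from camera to world coordinates). Camera axes: x right, y down, z forward; pixel columns grow to the right and rows downward; lengths in m; the calibration is good to about 2 mm. A picture is of the moment at which its call begins: read the wrist's pose just before it. camera_model takes no time and is no camera call; for the wrist camera it gives the pose at the moment of the call.
- r.hand_in(): hands the job in; it is judged then, once.
Trained networks look in the newest picture that a camera, given by its name, has taken for a name from the list of things; names that differ only in an ending like _2 or _b are one class to them, and where a whole thing is asked for, a point or a joint stands for the part that bears it (a point fixed in the world has none). Each returns a list of dicts, best first, with "p" (0 to 1); they miss things now and then, are a little off and sometimes report something else, mostly with a low value. They report only what shows in the picture. A call takes as long as a camera call. They do not tell look-alikes from the thing itself.
- r.search_frame(camera, name): "point" ([column, row] in pixels, amid what is visible of it).
- r.pinpoint(camera, name): "point" ([column, row] in pixels: a listed point, or the origin of a listed thing).
The state is a dict: "clock": time; "joint_pos": joint angles; "joint_vel": joint speeds; "tau": joint torques, N m; "position": TCP position; "ee_rot": TCP orientation; "contact_force": force on the tool from outside, world axes, zero at the start; "torque": the same for the moment, N m; "width": finger opening in m; "gripper_force": force on a finger pad.
Only numpy, scipy, OpenCV 4.12 (cv2) and the standard library are available. Lean on these libraries where they do the work, as an engineer would, in place of code of your own. Each camera call takes 0.05 s, during which the arm holds its last target. There are 200 camera calls.

## Working session

There is one attempt and no reset: what is moved stays moved. The work goes in short steps, Python scripts to look and compute and a tool call to move; the robot and the scene stay as the last step left them, time stands still between calls to the robot, and variables do not carry over. Pictures are saved under pics/ and viewed, at most 11 in all, crops included, and the job is handed in when it is done.

Besides the shell and the picture viewer there is one more tool, called in YAML: its name, and indented under it one key for each argument. servo_tool: Moves the arm, as the interface text tells. Its arguments: {"type":"object","properties":{"targets":{"type":"array","items":{"type":"array"}},"force":{"type":"number"}},"required":["targets"]}

```bash
ls; mkdir -p pics; cat > h.py <<'E'
import numpy as np, cv2
from bench import r
def cam(n):
    m=r.camera_model(n); return np.array(m["camera_matrix"]),np.array(m["cam_to_world"])
def ray(n,p,m=None):
    K,T=m or cam(n); d=T[:3,:3]@np.linalg.solve(K,[p[0],p[1],1]); return T[:3,3],d/np.linalg.norm(d)
def plane(n,p,z,m=None):
    o,d=ray(n,p,m); return o+d*(z-o[2])/d[2]
def tri(rs):
    A=sum(np.eye(3)-np.outer(d,d) for o,d in rs); b=sum((np.eye(3)-np.outer(d,d))@o for o,d in rs)
    return np.linalg.solve(A,b)
def save(n,f):
    im=r.grab_frame(n); cv2.imwrite("pics/"+f,im[:,:,::-1]); return im
E
python3 - <<'E'
from h import *
np.set_printoptions(precision=4,suppress=True)
s=r.get_state(); print(s)
a=save("scene","a.png"); b=save("side","b.png"); 
cv2.imwrite("pics/ab.png",cv2.resize(np.vstack([a,b])[:,:,::-1],None,fx=.71,fy=.71))
P={}
for n in ["tray","rod_0","rod_1","rod_2","rod_3","rod_4","rake_grip","rake_tips","rake_rear","cradle_seat","flask","globe","glue_gun"]:
    rs=[]
    for c in ["scene","side"]:
        q=r.pinpoint(c,n)[:2]
        print(n,c,[(np.round(x["point"],0).tolist(),round(x["p"],2)) for x in q])
        if q: rs.append(ray(c,q[0]["point"]))
    if len(rs)==2: print("   ",tri(rs))
E
```

```text
pics
{'clock': 0.0, 'joint_pos': array([-4.8463, 20.1249, 94.6766,  0.0002, 65.2654, -4.8478]), 'joint_vel': array([ 0.0719, -0.0675,  0.0233,  0.1019, -0.0054,  0.061 ]), 'tau': array([  0.0014, -49.7322, -28.5255,   0.07  ,   0.0258,  -0.0002]), 'position': array([0.5497, 0.0001, 0.2181]), 'ee_rot': array([-179.9333,   -0.0058,   90.0015]), 'contact_force': array([-0.1278,  0.3355, -1.174 ]), 'torque': array([-0.0134, -0.0653, -0.0084]), 'gripper_force': 0.0, 'width': 0.09289089920164909}
tray scene [([294.0, 258.0], 0.73), ([216.0, 153.0], 0.41)]
tray side [([279.0, 206.0], 0.77)]
    [0.5764 0.1215 0.0011]
rod_0 scene [([287.0, 257.0], 0.9), ([277.0, 267.0], 0.88)]
rod_0 side [([248.0, 353.0], 0.95), ([266.0, 212.0], 0.83)]
    [ 0.3911 -0.0425 -0.2766]
rod_1 scene [([287.0, 257.0], 0.9), ([277.0, 267.0], 0.88)]
rod_1 side [([248.0, 353.0], 0.95), ([266.0, 212.0], 0.83)]
    [ 0.3911 -0.0425 -0.2766]
rod_2 scene [([287.0, 257.0], 0.9), ([277.0, 267.0], 0.88)]
rod_2 side [([248.0, 353.0], 0.95), ([266.0, 212.0], 0.83)]
    [ 0.3911 -0.0425 -0.2766]
rod_3 scene [([287.0, 257.0], 0.
[... 415 characters left out ...]
75), ([276.0, 265.0], 0.19)]
rake_tips side [([416.0, 315.0], 0.86), ([191.0, 169.0], 0.5)]
    [ 0.6023 -0.3063 -0.0024]
rake_rear scene [([216.0, 154.0], 0.7)]
rake_rear side [([350.0, 314.0], 0.95)]
    [ 0.4681 -0.266   0.0496]
cradle_seat scene [([217.0, 156.0], 0.7)]
cradle_seat side [([352.0, 315.0], 0.92)]
    [ 0.4701 -0.2648  0.0441]
flask scene [([150.0, 237.0], 0.91), ([295.0, 251.0], 0.52)]
flask side []
globe scene [([402.0, 348.0], 0.65)]
globe side [([230.0, 150.0], 0.61), ([298.0, 200.0], 0.29)]
    [0.6107 0.4443 0.0014]
glue_gun scene [([430.0, 298.0], 0.69), ([292.0, 257.0], 0.5)]
glue_gun side [([189.0, 168.0], 0.78), ([350.0, 312.0], 0.16)]
    [ 0.4618  0.4212 -0.0014]
```

View pics/ab.png

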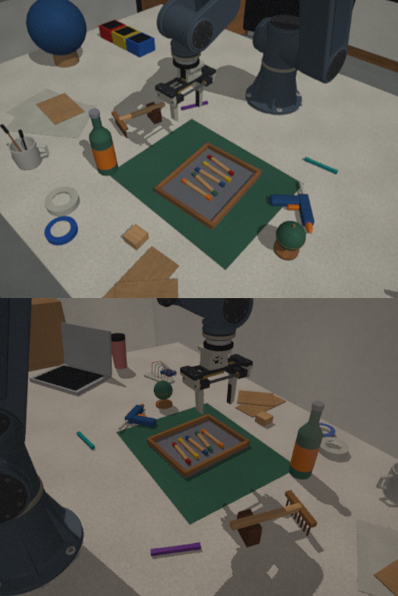

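```bash
python3 - <<'E'
from h import *
np.set_printoptions(precision=4,suppress=True)
for c in ["scene","side"]:
    K,T=cam(c);print(c,K,T)
K,T=cam("wrist");s=r.get_state();print(K,T,s["position"])
E
```

```text
scene [[484.3806   0.     286.5712]
 [  0.     484.3806 213.1837]
 [  0.       0.       1.    ]] [[-0.6662  0.5043 -0.5494  1.1696]
 [ 0.7455  0.4707 -0.4719  0.6047]
 [ 0.0207 -0.7239 -0.6896  0.8748]
 [ 0.      0.      0.      1.    ]]
side [[426.4214   0.     280.1073]
 [  0.     426.4214 208.006 ]
 [  0.       0.       1.    ]] [[ 0.8309 -0.3262  0.4507  0.0891]
 [-0.5563 -0.5003  0.6635 -0.6002]
 [ 0.0091 -0.8021 -0.5972  0.6432]
 [ 0.      0.      0.      1.    ]]
[[374.685    0.     280.2525]
 [  0.     374.685  211.6272]
 [  0.       0.       1.    ]] [[ 1.     -0.0002  0.      0.5488]
 [-0.0001 -0.9596 -0.2813  0.0792]
 [ 0.0001  0.2813 -0.9596  0.3836]
 [ 0.      0.      0.      1.    ]] [0.55   0.     0.2186]
```

The picture shows the rake on its dark cradle on the robot's right: in scene (≈150-220, 150-185) and in side (≈330-430, 285-345). The tray is on a green mat, with five near-parallel rods in it. The flask stands beyond the rake near the mat's corner, and the turquoise and purple look-alikes lie outside the tray.

I'll zoom in on the tray for its corners.

```bash
python3 - <<'E'
from h import *
a=cv2.imread("pics/a.png")[195:325,210:375]; b=cv2.imread("pics/b.png")[150:260,200:365]
a=cv2.resize(a,None,fx=4,fy=4,interpolation=cv2.INTER_CUBIC)
b=cv2.resize(b,None,fx=4,fy=4,interpolation=cv2.INTER_CUBIC)
o=np.vstack([a,b]);cv2.imwrite("pics/c.png",cv2.resize(o,None,fx=.62,fy=.62))
print(o.shape)
E
```

```text
(960, 660, 3)
```

View pics/c.png

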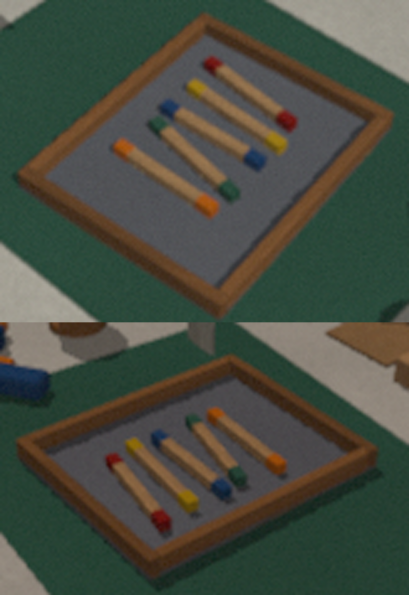

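The crop shows the tray with the rods ordered from the robot outwards: red, yellow, blue, green, orange. The outer rim corners are at crop (207,14), (393,115), (222,300), (18,176) in scene, and (232,356), (377,452), (152,562), (18,440) in side.

```bash
python3 - <<'E'
from h import *
np.set_printoptions(precision=4,suppress=True)
k=2.48
sc=lambda p:(p[0]/k+210,p[1]/k+195)
sd=lambda p:(p[0]/k+200,(p[1]-322.4)/k+150)
for nm,f,pts,rods in [("scene",sc,[(207,14),(393,115),(222,300),(18,176)],dict(red=[(212,64),(288,121)],yel=[(194,87),(279,145)],blu=[(169,107),(257,160)],grn=[(157,126),(230,191)],org=[(122,148),(209,206)])),
  ("side",sd,[(18,440),(152,562),(377,452),(232,356)],dict(red=[(113,461),(163,520)],yel=[(133,445),(190,500)],blu=[(158,438),(222,489)],grn=[(193,421),(238,477)],org=[(214,413),(279,463)]))]:
    P=np.array([plane(nm,f(p),.024) for p in pts]);print(nm,P[:,:2].tolist(),P.mean(0))
    print([np.linalg.norm(P[i]-P[(i+1)%4]).round(3) for i in range(4)],[np.degrees(np.arctan2(*(P[(i+1)%4]-P[i])[[1,0]])).round(1) for i in range(4)])
    for c,e in rods.items(): print(c,*[plane(nm,f(q),.018)[:2].round(3) for q in e])
E
```

```text
scene [[0.4438426365138076, 0.0038978368726302337], [0.43033371520205055, 0.23258799649205025], [0.7049077450007035, 0.24916579150647705], [0.7293744445919204, 0.02311511390503762]] [0.5771 0.1272 0.024 ]
[np.float64(0.229), np.float64(0.275), np.float64(0.227), np.float64(0.286)] [np.float64(93.4), np.float64(3.5), np.float64(-83.8), np.float64(-176.1)]
red [0.492 0.053] [0.502 0.159]
yel [0.529 0.062] [0.532 0.172]
blu [0.567 0.062] [0.561 0.169]
grn [0.593 0.071] [0.607 0.175]
org [0.636 0.065] [0.633 0.172]
side [[0.42808028719735775, 0.2245244481179488], [0.4443664468913481, -0.0063752210818190935], [0.7193148064382486, 0.010080863445815047], [0.705470235106707, 0.2419806776325486]] [0.5743 0.1176 0.024 ]
[np.float64(0.231), np.float64(0.275), np.float64(0.232), np.float64(0.278)] [np.float64(-86.0), np.float64(3.4), np.float64(93.4), np.float64(-176.4)]
red [0.494 0.148] [0.487 0.043]
yel [0.525 0.161] [0.524 0.054]
blu [0.553 0.158] [0.559 0.052]
grn [0.6   0.164] [0.583 0.059]
org [0.627 0.164] [0.631 0.055]
```

```bash
python3 - <<'E'
from h import *
for p in [(150,237)]: print("flask",plane("scene",p,0))
# side-view flask base centre at view (302,470)/0.71, bottom image offset 420
print(plane("side",(302/.71,(470-298.2)/.71),0))
E
```

```text
flask [ 7.66540488e-01 -1.83934667e-01 -1.11022302e-16]
[ 0.78096767 -0.17580132  0.        ]
```

servo_tool:
  targets:
    - [[0,0,-0.12],[-4,0,0],-1]
    - [[0,0,-0.24],[-8,0,0],-1]
    - [[0,0,-0.36],[-12,0,0],-1]
    - [[0,0,-0.48],[-16,0,0],-1]
    - [[0,0,-0.6],[-20,0,0],-1]
    - [[0,0,-0.72],[-24,0,0],-1]
    - [[0,0,-0.84],[-28,0,0],-1]
    - [[0,0,-0.96],[-29,0,0],-1]
    - [[0,0,-1.08],[-29,0,0],-1]
    - [[0,0,-1.2],[-29,0,0],-1]
    - [[0,0,-1.28],[-29,0,0],-1]
    - [[0,0,-1.28],[-29,0,0],-1]

```text
clock: 2.4
position: [0.5499, -0.2902, 0.2185]
ee_rot: [180.0, -0.0, 163.5]
contact_force: [0.3, -0.0, 0.3]
width: 0.0928
gripper_force: 0.0
```

```bash
python3 - <<'E'
from h import *
np.set_printoptions(precision=4,suppress=True)
m=cam("wrist"); im=save("wrist","w1.png")
for n in ["rake_grip","rake_tips","rake_rear","cradle_seat"]:
    w=r.pinpoint("wrist",n)[:1]; rs=[]
    if w: print(n,w[0]["point"],round(w[0]["p"],2),"plane",plane("wrist",w[0]["point"],{"rake_grip":.056,"rake_tips":0,"rake_rear":.048,"cradle_seat":.048}[n],m)); rs.append(ray("wrist",w[0]["point"],m))
E
```

```text
rake_grip [277.8, 196.1] 0.9 plane [ 0.5511 -0.2923  0.056 ]
rake_rear [276.3, 89.1] 0.73 plane [ 0.4627 -0.2674  0.048 ]
cradle_seat [276.7, 85.9] 0.69 plane [ 0.4603 -0.2664  0.048 ]
```

View pics/w1.png

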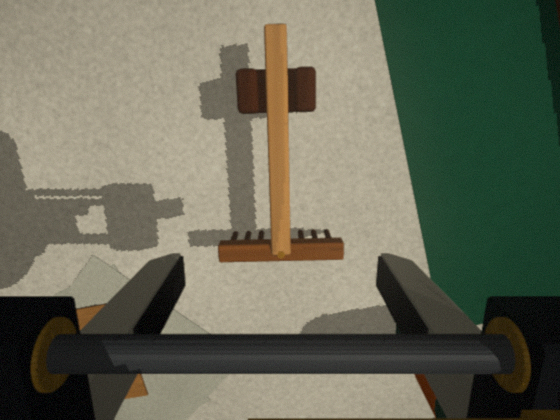

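The wrist picture shows the rake below the gripper. The handle runs from (276,28) at its rear end to (281,252) at the head, the head bar spans x 219-344 at row 250, and the cradle is at (276,90).

```bash
python3 - <<'E'
from h import *
np.set_printoptions(precision=4,suppress=True)
m=cam("wrist")
a=plane("wrist",(276,26),.064,m);b=plane("wrist",(281,250),.064,m);h1=plane("wrist",(219,247),.06,m);h2=plane("wrist",(344,244),.06,m)
print(a,b,np.linalg.norm(a-b),np.degrees(np.arctan2(*(b-a)[[1,0]])),h1,h2,np.linalg.norm(h1-h2),np.degrees(np.arctan2(*(h2-h1)[[1,0]])))
c=(h1+h2)/2; u=(b-a)/np.linalg.norm(b-a)
print("bar",c,"grip",c-u*.055)
s=r.get_state();R=m[1];print(s["position"],s["ee_rot"])
E
```

```text
[ 0.4189 -0.2534  0.064 ] [ 0.5988 -0.3035  0.064 ] 0.18683456145978578 -15.553234717936654 [ 0.581 -0.358  0.06 ] [ 0.6115 -0.2465  0.06  ] 0.11560250538592225 74.70136489007568
bar [ 0.5962 -0.3023  0.06  ] grip [ 0.5433 -0.2875  0.06  ]
[ 0.55   -0.2899  0.2186] [-179.9992   -0.0008  163.2315]
```

servo_tool:
  targets:
    - [[0,0,-0.02],[0.3,0,4],-1]
    - [[0,0,-0.02],[0.3,0,8],-1]
    - [[0,0,-0.02],[0.3,0,12],-1]
    - [[0,0,-0.02],[0.3,0,15],-1]
    - [[0,0,-0.02],[0.3,0,17],-1]
    - [[0,0,-0.02],[0.3,0,18.1],-1]
    - [[0,0,-0.02],[0.3,0,18.1],0]
    - [[0,0,-0.02],[0.3,0,18.1],0.5]
    - [[0,0,-0.02],[0.3,0,18.1],1]
    - [[0,0,-0.02],[0.3,0,18.1],1]
    - [[0,0,-0.02],[0.3,0,18.1],1]
    - [[0,0,-0.02],[0.3,0,18.1],1]
  force: 30

```text
clock: 3.65
position: [0.5475, -0.2893, 0.0385]
ee_rot: [-180.0, 0.1, 164.5]
contact_force: [0.3, -0.5, -0.8]
width: 0.0575
gripper_force: 0.0
```

servo_tool:
  targets:
    - [[0,0,0],[0,0,0],1]
    - [[0,0,0],[0,0,0],1]
    - [[0,0,0],[0,0,0],1]
  force: 60

```text
clock: 3.9
position: [0.5472, -0.2891, 0.0377]
ee_rot: [-180.0, 0.0, 164.5]
contact_force: [-0.6, -0.3, -0.6]
width: 0.0375
gripper_force: 0.0
```

servo_tool:
  targets:
    - [[0,0,0],[0,0,0],1]
    - [[0,0,0],[0,0,0],1]
    - [[0,0,0],[0,0,0],1]
    - [[0,0,0],[0,0,0],1]
    - [[0,0,0],[0,0,0],1]
    - [[0,0,0],[0,0,0],1]
    - [[0,0,0],[0,0,0],1]

```text
clock: 4.48
position: [0.5471, -0.2891, 0.0376]
ee_rot: [180.0, -0.0, 164.5]
contact_force: [0.0, -0.8, 0.1]
width: 0.0176
gripper_force: 60.0
```

servo_tool:
  targets:
    - [[0,0,0],[0,0,-1.5],1]
    - [[0,0,0],[0,0,-4],1]
    - [[0,0,0],[0,0,-7],1]
    - [[0,0,0],[0,0,-10],1]
    - [[0,0,0],[0,1,-12],1]
    - [[0,0,-0.02],[0.2,3,-12],1]
    - [[0,0,-0.05],[0.6,6,-12],1]
    - [[0,0,-0.08],[1.0,9,-12],1]
    - [[0,0,-0.11],[1.4,12,-12],1]
    - [[0,0,-0.14],[1.8,15,-12],1]
    - [[0,0,-0.17],[2.2,18,-12],1]
    - [[0,0,-0.2],[2.6,21,-12],1]

```text
clock: 5.48
position: [0.5781, -0.0783, 0.1576]
ee_rot: [180.0, -0.0, 176.0]
contact_force: [0.6, 0.0, -0.8]
width: 0.0175
gripper_force: 60.0
```

servo_tool:
  targets:
    - [[0,0,-0.02],[-0.3,3,0],1]
    - [[0,0,-0.05],[-0.6,6,0],1]
    - [[0,0,-0.08],[-0.9,9,0],1]
    - [[0,0,-0.1],[-1.2,12,0],1]
    - [[0,0,-0.12],[-1.4,15,0],1]
    - [[0,0,-0.133],[-1.6,17.5,0],1]
    - [[0,0,-0.133],[-1.7,19.1,1],1]
    - [[0,0,-0.133],[-1.7,19.6,3],1]
    - [[0,0,-0.133],[-1.7,19.6,5],1]
    - [[0,0,-0.133],[-1.7,19.6,6],1]
    - [[0,0,-0.133],[-1.7,19.6,6],1]

```text
clock: 6.4
position: [0.6077, 0.1143, 0.0953]
ee_rot: [-180.0, -0.2, -176.4]
contact_force: [-0.0, -0.8, -1.3]
width: 0.0178
gripper_force: 60.0
```

```bash
python3 - <<'E'
from h import *
np.set_printoptions(precision=4,suppress=True)
K,T=cam("wrist"); im=save("wrist","w2.png"); s=save("side","s2.png"); print(K,T,r.get_state()["position"])
o=np.vstack([cv2.resize(im,(560,420))[:,:,::-1][:330], cv2.resize(s[140:270,190:420],(560,316),interpolation=cv2.INTER_CUBIC)[:270,:,::-1]])
cv2.imwrite("pics/o2.png",o)
E
```

```text
[[374.685    0.     280.2525]
 [  0.     374.685  211.6272]
 [  0.       0.       1.    ]] [[-0.0621  0.959   0.2766  0.5291]
 [ 0.9981  0.0598  0.0167  0.1104]
 [-0.0005  0.2771 -0.9608  0.2606]
 [ 0.      0.      0.      1.    ]] [0.6093 0.1142 0.0981]
```

View pics/o2.png

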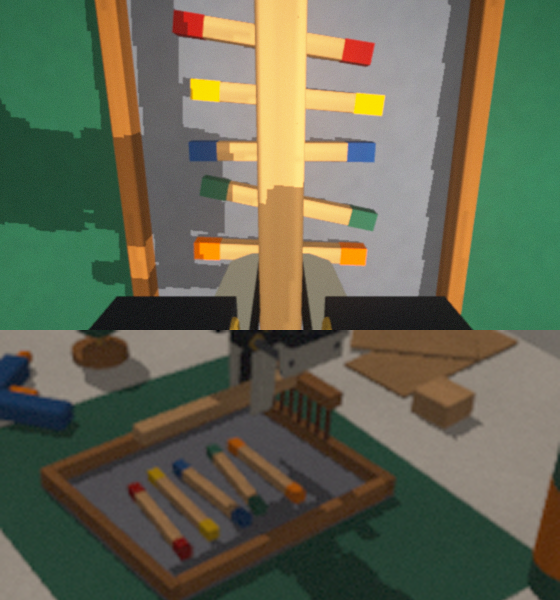

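The picture shows the rake held over the tray with its head beyond the orange rod. In the wrist view (top) the orange rod runs from (195,249) to (367,256), and in the side view (bottom) the tines hang beyond it.

```bash
python3 - <<'E'
from h import *
np.set_printoptions(precision=4,suppress=True)
m=cam("wrist"); th=np.radians(3.6); R=np.array([[np.cos(th),np.sin(th)],[-np.sin(th),np.cos(th)]]); C=np.array([.576,.121])
for c,e in dict(red=[(175,23),(373,54)],yel=[(191,90),(384,104)],blu=[(190,150),(375,152)],grn=[(202,185),(376,220)],org=[(195,249),(367,256)]).items():
    P=[plane("wrist",q,.018,m)[:2] for q in e]; T=[R@(p-C) for p in P]
    print(c,*P,"tray",*T)
for e in [(114,0),(158,290)],[(486,0),(444,300)]:
    P=[plane("wrist",q,.024,m)[:2] for q in e]; print(*P, np.degrees(np.arctan2(*(P[0]-P[1])[::-1])),*[R@(p-C) for p in P])
s=r.get_state(); p=s["position"]; print(p,s["ee_rot"],R@(p[:2]-C))
E
```

```text
red [0.489 0.045] [0.4987 0.1646] tray [-0.0916 -0.0703] [-0.0744  0.0484]
yel [0.5263 0.0543] [0.5272 0.1754] tray [-0.0538 -0.0634] [-0.0453  0.0573]
blu [0.5636 0.0535] [0.5574 0.1737] tray [-0.0167 -0.0666] [-0.0152  0.0538]
grn [0.5863 0.0613] [0.6035 0.1805] tray [ 0.0066 -0.0602] [0.0312 0.0577]
org [0.6326 0.0566] [0.6304 0.1777] tray [ 0.0524 -0.0679] [0.0579 0.0532]
[0.4802 0.0121] [0.6629 0.0317] -173.89232223332823 [-0.1025 -0.1027] [ 0.0811 -0.0946]
[0.4671 0.2239] [0.6583 0.2353] -176.5932779919752 [-0.1022  0.1095] [0.0893 0.1089]
[0.6093 0.1142 0.0981] [ 179.9999   -0.0007 -176.4603] [ 0.0328 -0.0088]
```

servo_tool:
  targets:
    - [[0,0,0],[0,0,2],1]
    - [[0,0,0],[0,0,3.5],1]
    - [[0,0,0],[0,0,4.6],1]
    - [[0,0,0],[0,0,5.1],1]
    - [[0,0,0],[0,0,5.2],1]
    - [[0,0,0],[0,0,5.2],1]
    - [[0,0,0],[0,0,5.2],1]

```text
clock: 7.08
position: [0.6096, 0.1145, 0.0466]
ee_rot: [180.0, 0.1, -176.4]
contact_force: [-0.1, -0.2, -1.1]
width: 0.0173
gripper_force: 60.0
```

servo_tool:
  targets:
    - [[0,0,0],[0,0,0.05],1]
    - [[0,0,0],[0,0,0.1],1]
    - [[0,0,0],[0,0,0.1],1]
    - [[0,0,0],[0,0,0.1],1]

```text
clock: 7.42
position: [0.6091, 0.1145, 0.0448]
ee_rot: [180.0, 0.0, -176.4]
contact_force: [0.1, -0.1, -0.8]
width: 0.0177
gripper_force: 60.0
```

Approaching in 0.5 mm steps until contact.

servo_tool:
  targets:
    - [[0,0,0],[0,0,0.03],1]
    - [[0,0,0],[0,0,0.06],1]
    - [[0,0,0],[0,0,0.06],1]
    - [[0,0,0],[0,0,0.06],1]

```text
clock: 7.75
position: [0.609, 0.1145, 0.044]
ee_rot: [-180.0, -0.0, -176.4]
contact_force: [-0.6, -0.5, -0.9]
width: 0.0175
gripper_force: 60.0
```

servo_tool:
  targets:
    - [[0,0,0],[0,0,0.03],1]
    - [[0,0,0],[0,0,0.06],1]
    - [[0,0,0],[0,0,0.06],1]
    - [[0,0,0],[0,0,0.06],1]

```text
clock: 8.08
position: [0.6091, 0.1145, 0.0435]
ee_rot: [-180.0, 0.0, -176.4]
contact_force: [0.1, -0.9, 0.1]
width: 0.0176
gripper_force: 60.0
```

servo_tool:
  targets:
    - [[0,0,0],[0,0,0.03],1]
    - [[0,0,0],[0,0,0.06],1]
    - [[0,0,0],[0,0,0.06],1]
    - [[0,0,0],[0,0,0.06],1]

```text
clock: 8.42
position: [0.609, 0.1145, 0.043]
ee_rot: [180.0, -0.0, -176.4]
contact_force: [-2.9, -1.0, 5.7]
width: 0.0172
gripper_force: 60.0
```

Contact is about 6 N. I'll ease off a little and begin combing along tool +x, which is towards the near wall.

servo_tool:
  targets:
    - [[0,0,0],[0.1,0,-0.01],1]
    - [[0,0,0],[0.4,0,-0.01],1]
    - [[0,0,0],[0.7,0,-0.01],1]
    - [[0,0,0],[1.1,0,-0.01],1]
    - [[0,0,0],[1.5,0,-0.01],1]
    - [[0,0,0],[1.9,0,-0.01],1]
    - [[0,0,0],[2.3,0,-0.01],1]
    - [[0,0,0],[2.7,0,-0.01],1]
    - [[0,0,0],[3.1,0,-0.01],1]
    - [[0,0,0],[3.5,0,-0.01],1]
    - [[0,0,0],[3.9,0,-0.01],1]
    - [[0,0,0],[4.3,0,-0.01],1]

```text
clock: 9.42
position: [0.5658, 0.1118, 0.043]
ee_rot: [180.0, 0.0, -176.4]
contact_force: [1.3, -1.0, 1.8]
width: 0.0174
gripper_force: 60.0
```

servo_tool:
  targets:
    - [[0,0,0],[0.4,0,0.01],1]
    - [[0,0,0],[0.8,0,0.01],1]
    - [[0,0,0],[1.2,0,0.01],1]
    - [[0,0,0],[1.6,0,0.01],1]
    - [[0,0,0],[2.0,0,0.01],1]
    - [[0,0,0],[2.4,0,0.01],1]
    - [[0,0,0],[2.8,0,0.01],1]
    - [[0,0,0],[3.2,0,0.01],1]
    - [[0,0,0],[3.6,0,0.01],1]
    - [[0,0,0],[4.0,0,0.01],1]
    - [[0,0,0],[4.4,0,0.01],1]
    - [[0,0,0],[4.8,0,0.01],1]

```text
clock: 10.42
position: [0.5178, 0.1088, 0.0428]
ee_rot: [-180.0, 0.0, -176.4]
contact_force: [1.5, 0.4, 1.0]
width: 0.0176
gripper_force: 60.0
```

```bash
python3 - <<'E'
from h import *
im=save("wrist","w3.png"); s=save("side","s3.png")
o=np.vstack([im[:,:,::-1][:330], cv2.resize(s[140:270,190:420],(560,316),interpolation=cv2.INTER_CUBIC)[:270,:,::-1]])
cv2.imwrite("pics/o3.png",o)
E
```

```text
(no output)
```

View pics/o3.png

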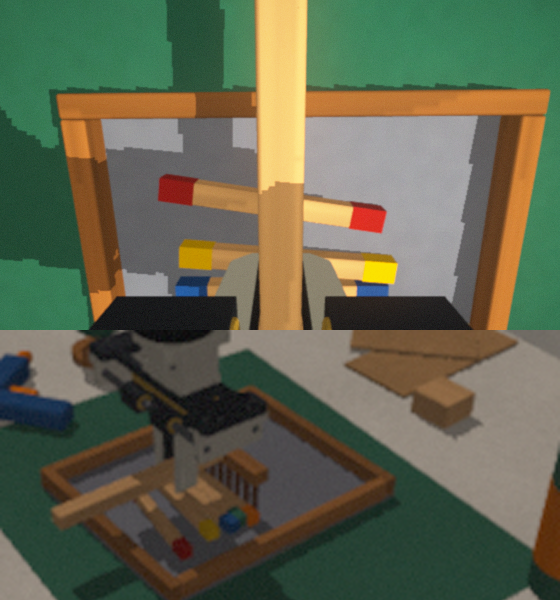

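The picture shows the rods gathering squarely: green and orange are closed up by the tines, yellow and blue are nearly level, and red is still askew. The near wall is level in the wrist image (row ≈116), so the yaw is aligned.

```bash
python3 - <<'E'
from h import *
np.set_printoptions(precision=4,suppress=True)
m=cam("wrist"); s=r.get_state(); p=s["position"]; u=np.array([np.cos(np.radians(3.6)),np.sin(np.radians(3.6))])
for q in [(110,117),(240,117),(320,116),(500,114)]:
    w=plane("wrist",q,.024,m); print(w, "TCP ahead of wall:",(p[:2]-w[:2])@u)
print(p,s["contact_force"])
E
```

```text
[0.4497 0.0242 0.024 ] TCP ahead of wall: 0.07256917331363902
[0.4459 0.086  0.024 ] TCP ahead of wall: 0.07253004204734703
[0.4431 0.124  0.024 ] TCP ahead of wall: 0.07296761963281297
[0.4368 0.2092 0.024 ] TCP ahead of wall: 0.07383462377401812
[0.5171 0.1088 0.0428] [-4.5164 -1.0146  7.57  ]
```

servo_tool:
  targets:
    - [[0,0,0],[0.4,0,0.01],1]
    - [[0,0,0],[0.8,0,0.01],1]
    - [[0,0,0],[1.2,0,0.01],1]
    - [[0,0,0],[1.6,0,0.01],1]
    - [[0,0,0],[2.0,0,0.01],1]
    - [[0,0,0],[2.4,0,0.01],1]
    - [[0,0,0],[2.8,0,0.01],1]
    - [[0,0,0],[3.2,0,0.01],1]
    - [[0,0,0],[3.6,0,0.01],1]
    - [[0,0,0],[4.0,0,0.01],1]
    - [[0,0,0],[4.3,0,0.01],1]
    - [[0,0,0],[4.4,0,0.01],1]

```text
clock: 11.52
position: [0.4738, 0.1061, 0.0427]
ee_rot: [180.0, -0.0, -176.4]
contact_force: [1.7, 0.1, 2.2]
width: 0.0172
gripper_force: 60.0
```

servo_tool:
  targets:
    - [[0,0,0],[0.15,0,0.01],1]
    - [[0,0,0],[0.3,0,0.01],1]
    - [[0,0,0],[0.45,0,0.01],1]
    - [[0,0,0],[0.6,0,0.01],1]
    - [[0,0,0],[0.75,0,0.01],1]
    - [[0,0,0],[0.9,0,0.01],1]
    - [[0,0,0],[1.05,0,0.01],1]
    - [[0,0,0],[1.2,0,0.01],1]
    - [[0,0,0],[1.35,0,0.01],1]
    - [[0,0,0],[1.45,0,0.01],1]
    - [[0,0,0],[1.55,0,0.01],1]
    - [[0,0,0],[1.6,0,0.01],1]

```text
clock: 12.52
position: [0.4582, 0.1051, 0.0426]
ee_rot: [-180.0, -0.0, -176.4]
contact_force: [2.3, 0.1, 3.1]
width: 0.0171
gripper_force: 60.0
```

```bash
python3 - <<'E'
from h import *
im=save("wrist","w4.png"); s=save("side","s4.png")
o=np.vstack([im[:,:,::-1][:330], cv2.resize(s[140:270,190:420],(560,316),interpolation=cv2.INTER_CUBIC)[:270,:,::-1]])
cv2.imwrite("pics/o4.png",o); st=r.get_state();print(st["contact_force"],st["position"])
E
```

```text
[0.15363068 0.17391128 3.55773133] [0.45817636 0.1050918  0.04263548]
```

View pics/o4.png

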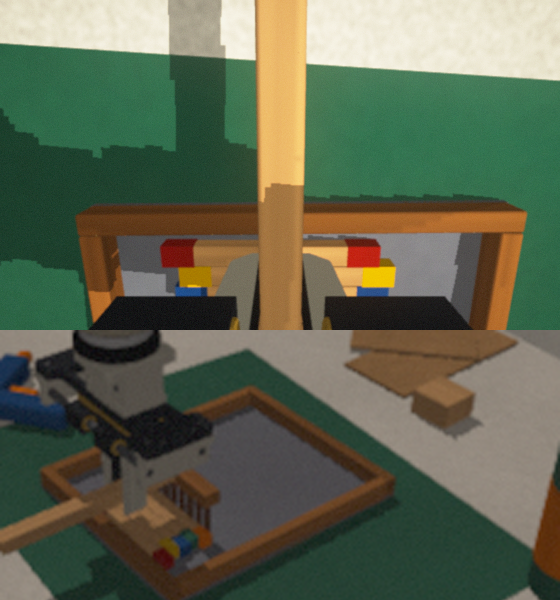

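The picture shows the row closed up and parallel, with red a few mm short of the near wall. I'll bear down slightly more and creep in.

servo_tool:
  targets:
    - [[0,0,0],[0.05,0,0.02],1]
    - [[0,0,0],[0.1,0,0.03],1]
    - [[0,0,0],[0.15,0,0.03],1]
    - [[0,0,0],[0.2,0,0.03],1]
    - [[0,0,0],[0.25,0,0.03],1]
    - [[0,0,0],[0.3,0,0.03],1]
    - [[0,0,0],[0.35,0,0.03],1]

```text
clock: 13.2
position: [0.4549, 0.1049, 0.0424]
ee_rot: [180.0, 0.0, -176.4]
contact_force: [2.6, 0.6, 3.2]
width: 0.0175
gripper_force: 60.0
```

servo_tool:
  targets:
    - [[0,0,0],[0.03,0,0],1]
    - [[0,0,0],[0.06,0,0],1]
    - [[0,0,0],[0.08,0,0],1]

```text
clock: 13.45
position: [0.4541, 0.1048, 0.0424]
ee_rot: [180.0, 0.0, -176.4]
contact_force: [3.3, -0.1, 2.9]
width: 0.0175
gripper_force: 60.0
```

servo_tool:
  targets:
    - [[0,0,0],[0.03,0,0.01],1]
    - [[0,0,0],[0.06,0,0.01],1]
    - [[0,0,0],[0.08,0,0.01],1]

```text
clock: 13.7
position: [0.4533, 0.1048, 0.0423]
ee_rot: [-180.0, 0.0, -176.4]
contact_force: [3.3, 0.5, 3.4]
width: 0.0178
gripper_force: 60.0
```

servo_tool:
  targets:
    - [[0,0,0],[0.03,0,0.01],1]
    - [[0,0,0],[0.06,0,0.01],1]
    - [[0,0,0],[0.06,0,0.01],1]

```text
clock: 13.95
position: [0.4527, 0.1048, 0.0422]
ee_rot: [180.0, 0.0, -176.4]
contact_force: [2.9, 0.3, 3.7]
width: 0.0176
gripper_force: 60.0
```

servo_tool:
  targets:
    - [[0,0,0],[0.03,0,0.01],1]
    - [[0,0,0],[0.06,0,0.01],1]
    - [[0,0,0],[0.06,0,0.01],1]

```text
clock: 14.2
position: [0.4521, 0.1047, 0.0421]
ee_rot: [180.0, 0.0, -176.4]
contact_force: [3.4, 0.2, 5.3]
width: 0.0176
gripper_force: 60.0
```

servo_tool:
  targets:
    - [[0,0,0],[0.03,0,0.0],1]
    - [[0,0,0],[0.05,0,0.0],1]
    - [[0,0,0],[0.05,0,0.0],1]

```text
clock: 14.45
position: [0.4515, 0.1047, 0.042]
ee_rot: [180.0, 0.0, -176.4]
contact_force: [3.4, 0.2, 4.0]
width: 0.0173
gripper_force: 60.0
```

servo_tool:
  targets:
    - [[0,0,0],[0.03,0,0.0],1]
    - [[0,0,0],[0.06,0,0.0],1]
    - [[0,0,0],[0.06,0,0.0],1]

```text
clock: 14.7
position: [0.4509, 0.1046, 0.042]
ee_rot: [-180.0, -0.0, -176.4]
contact_force: [3.5, 1.1, 5.6]
width: 0.0179
gripper_force: 60.0
```

servo_tool:
  targets:
    - [[0,0,0],[0.03,0,0.0],1]
    - [[0,0,0],[0.05,0,0.0],1]
    - [[0,0,0],[0.05,0,0.0],1]

```text
clock: 14.95
position: [0.4504, 0.1046, 0.042]
ee_rot: [180.0, -0.0, -176.4]
contact_force: [2.5, -0.0, 6.3]
width: 0.0176
gripper_force: 60.0
```

```bash
python3 - <<'E'
from h import *
np.set_printoptions(precision=4,suppress=True)
im=save("wrist","w5.png"); s=save("scene","s5.png");d=save("side","d5.png")
o=np.vstack([cv2.resize(im[200:300,60:540],(720,150)), cv2.resize(s[190:290,220:380],(720,450),interpolation=cv2.INTER_CUBIC)[:225],cv2.resize(d[165:265,190:350],(720,450),interpolation=cv2.INTER_CUBIC)[200:420]])
cv2.imwrite("pics/o5.png",o[:,:,::-1]); st=r.get_state();print(st["contact_force"],st["position"])
E
```

```text
[ 2.7465 -0.0531  4.7311] [0.4504 0.1046 0.042 ]
```

View pics/o5.png

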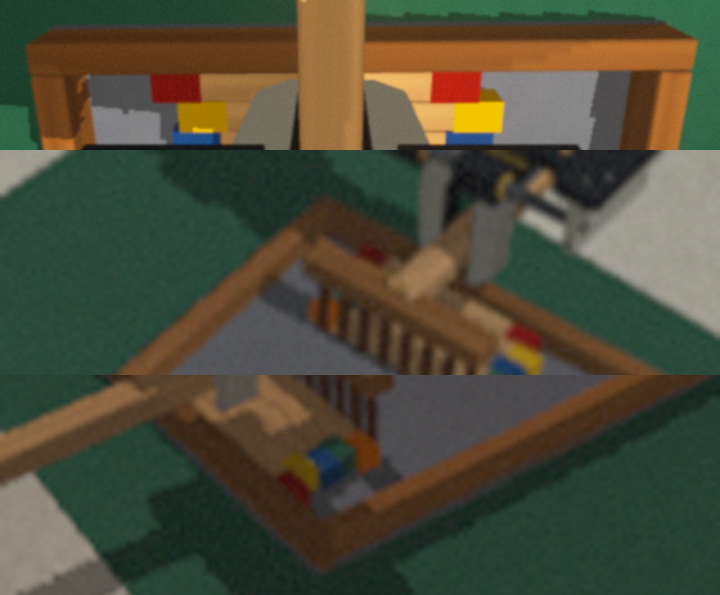

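The picture shows red's near edge at the wall line in the wrist crop (row ≈73), and all five rods packed and flat. Fx hasn't risen, so a gap of a mm or two remains and I'll keep creeping.

servo_tool:
  targets:
    - [[0,0,0],[0.03,0,0.0],1]
    - [[0,0,0],[0.06,0,0.0],1]
    - [[0,0,0],[0.06,0,0.0],1]

```text
clock: 15.35
position: [0.4498, 0.1046, 0.042]
ee_rot: [-180.0, -0.0, -176.4]
contact_force: [2.4, -0.0, 5.5]
width: 0.0177
gripper_force: 60.0
```

servo_tool:
  targets:
    - [[0,0,0],[0.03,0,0.0],1]
    - [[0,0,0],[0.05,0,0.0],1]
    - [[0,0,0],[0.05,0,0.0],1]

```text
clock: 15.6
position: [0.4494, 0.1045, 0.042]
ee_rot: [-180.0, 0.0, -176.4]
contact_force: [3.8, 0.1, 4.7]
width: 0.0174
gripper_force: 60.0
```

servo_tool:
  targets:
    - [[0,0,0],[0.03,0,0.0],1]
    - [[0,0,0],[0.05,0,0.0],1]
    - [[0,0,0],[0.05,0,0.0],1]

```text
clock: 15.85
position: [0.4491, 0.1045, 0.0421]
ee_rot: [-180.0, 0.0, -176.4]
contact_force: [5.4, 1.2, 4.9]
width: 0.017
gripper_force: 60.0
```

servo_tool:
  targets:
    - [[0,0,0],[0.02,0,0.01],1]
    - [[0,0,0],[0.04,0,0.01],1]
    - [[0,0,0],[0.04,0,0.01],1]

```text
clock: 16.1
position: [0.4489, 0.1046, 0.042]
ee_rot: [180.0, 0.1, -176.4]
contact_force: [5.9, 0.9, 3.5]
width: 0.0175
gripper_force: 60.0
```

servo_tool:
  targets:
    - [[0,0,0],[0.02,0,0.01],1]
    - [[0,0,0],[0.03,0,0.01],1]
    - [[0,0,0],[0.03,0,0.01],1]

```text
clock: 16.35
position: [0.4488, 0.1045, 0.042]
ee_rot: [180.0, 0.1, -176.4]
contact_force: [6.9, 1.4, 2.8]
width: 0.0177
gripper_force: 60.0
```

servo_tool:
  targets:
    - [[0,0,0],[0,0,0.02],1]
    - [[0,0,0],[0.02,0,0.03],1]
    - [[0,0,0],[0.02,0,0.03],1]

```text
clock: 16.6
position: [0.4486, 0.1045, 0.0417]
ee_rot: [180.0, 0.1, -176.4]
contact_force: [6.2, 0.5, 4.0]
width: 0.0173
gripper_force: 60.0
```

servo_tool:
  targets:
    - [[0,0,0],[0.01,0,0.01],1]
    - [[0,0,0],[0.02,0,0.02],1]
    - [[0,0,0],[0.02,0,0.02],1]

```text
clock: 16.85
position: [0.4484, 0.1045, 0.0415]
ee_rot: [180.0, 0.1, -176.4]
contact_force: [4.8, 0.2, 4.0]
width: 0.0173
gripper_force: 60.0
```

The grip is giving slightly in pitch under load. I'll trade a little down-force for push and hold.

servo_tool:
  targets:
    - [[0,0,0],[0.02,0,-0.01],1]
    - [[0,0,0],[0.04,0,-0.01],1]
    - [[0,0,0],[0.05,0,-0.01],1]
    - [[0,0,0],[0.05,0,-0.01],1]

```text
clock: 17.18
position: [0.4484, 0.1045, 0.0416]
ee_rot: [180.0, 0.1, -176.4]
contact_force: [9.0, 1.7, 1.1]
width: 0.0174
gripper_force: 60.0
```

servo_tool:
  targets:
    - [[0,0,0],[0.02,0,0],1]
    - [[0,0,0],[0.03,0,0],1]
    - [[0,0,0],[0.03,0,0],1]
    - [[0,0,0],[0.03,0,0],1]

```text
clock: 17.52
position: [0.4484, 0.1045, 0.0417]
ee_rot: [180.0, 0.2, -176.4]
contact_force: [8.9, -0.2, -0.2]
width: 0.0173
gripper_force: 60.0
```

servo_tool:
  targets:
    - [[0,0,0],[0,0,0.01],1]
    - [[0,0,0],[0,0,0.01],1]
    - [[0,0,0],[0,0,0.01],1]
    - [[0,0,0],[0,0,0.01],1]
    - [[0,0,0],[0,0,0.01],1]
    - [[0,0,0],[0,0,0.01],1]

```text
clock: 18.02
position: [0.4483, 0.1045, 0.0416]
ee_rot: [180.0, 0.2, -176.4]
contact_force: [9.8, 2.0, 0.3]
width: 0.0176
gripper_force: 60.0
```

servo_tool:
  targets:
    - [[0,0,0],[0,0,0.01],1]
    - [[0,0,0],[0,0,0.01],1]
    - [[0,0,0],[0,0,0.01],1]
    - [[0,0,0],[0,0,0.01],1]
    - [[0,0,0],[0,0,0.01],1]
    - [[0,0,0],[0,0,0.01],1]

```text
clock: 18.52
position: [0.4483, 0.1045, 0.0415]
ee_rot: [180.0, 0.2, -176.4]
contact_force: [9.4, 0.4, 1.8]
width: 0.0176
gripper_force: 60.0
```

servo_tool:
  targets:
    - [[0,0,0],[0,0,0.01],1]
    - [[0,0,0],[0,0,0.01],1]
    - [[0,0,0],[0,0,0.01],1]
    - [[0,0,0],[0,0,0.01],1]
    - [[0,0,0],[0,0,0.01],1]
    - [[0,0,0],[0,0,0.01],1]

```text
clock: 19.02
position: [0.4483, 0.1045, 0.0414]
ee_rot: [180.0, 0.2, -176.4]
contact_force: [8.7, -0.2, 1.6]
width: 0.0174
gripper_force: 60.0
```

servo_tool:
  targets:
    - [[0,0,0],[0,0,0.01],1]
    - [[0,0,0],[0,0,0.02],1]
    - [[0,0,0],[0,0,0.02],1]
    - [[0,0,0],[0,0,0.02],1]
    - [[0,0,0],[0,0,0.02],1]
    - [[0,0,0],[0,0,0.02],1]

```text
clock: 19.52
position: [0.448, 0.1045, 0.0412]
ee_rot: [180.0, 0.1, -176.4]
contact_force: [7.9, 0.7, 2.7]
width: 0.0177
gripper_force: 60.0
```

servo_tool:
  targets:
    - [[0,0,0],[0,0,0.02],1]
    - [[0,0,0],[0,0,0.03],1]
    - [[0,0,0],[0,0,0.03],1]
    - [[0,0,0],[0,0,0.03],1]
    - [[0,0,0],[0,0,0.03],1]
    - [[0,0,0],[0,0,0.03],1]

```text
clock: 20.02
position: [0.4477, 0.1044, 0.0409]
ee_rot: [180.0, 0.1, -176.4]
contact_force: [6.1, -0.4, 4.2]
width: 0.0177
gripper_force: 60.0
```

```bash
python3 - <<'E'
from h import *
np.set_printoptions(precision=4,suppress=True)
im=save("wrist","w6.png"); s=save("scene","s6.png");d=save("side","d6.png")
o=np.vstack([cv2.resize(im[200:300,60:540],(720,150)), cv2.resize(s[200:270,230:350],(720,420),interpolation=cv2.INTER_CUBIC)[:225],cv2.resize(d[180:240,180:300],(720,360),interpolation=cv2.INTER_CUBIC)[:220]])
cv2.imwrite("pics/o6.png",o[:,:,::-1]); st=r.get_state();print(st["contact_force"],st["position"])
E
```

```text
[6.3607 0.3346 5.0698] [0.4477 0.1044 0.0409]
```

View pics/o6.png

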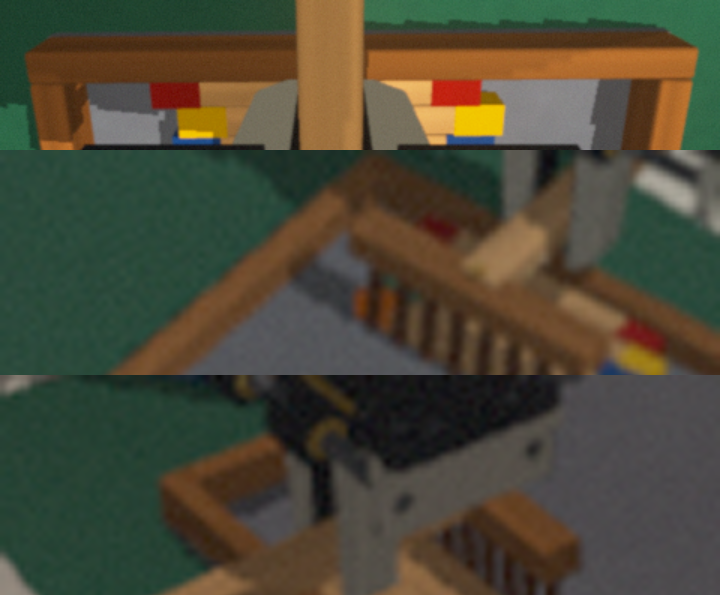

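The picture shows the row tight: red now tucks under the near wall's edge in the wrist crop (row ≈81-107, thinner than before), with the tines against orange. One last slightly firmer hold, then release.

servo_tool:
  targets:
    - [[0,0,0],[0.01,0,0],1]
    - [[0,0,0],[0.02,0,0],1]
    - [[0,0,0],[0.03,0,0],1]
    - [[0,0,0],[0.03,0,0],1]
    - [[0,0,0],[0.03,0,0],1]
    - [[0,0,0],[0.03,0,0],1]
    - [[0,0,0],[0.03,0,0],1]
    - [[0,0,0],[0.03,0,0],1]

```text
clock: 20.83
position: [0.4477, 0.1044, 0.0409]
ee_rot: [180.0, 0.1, -176.4]
contact_force: [7.6, 0.5, 3.5]
width: 0.0173
gripper_force: 60.0
```

servo_tool:
  targets:
    - [[0,0,0],[0.01,0,0.01],1]
    - [[0,0,0],[0.01,0,0.01],1]
    - [[0,0,0],[0.01,0,0.01],1]
    - [[0,0,0],[0.01,0,0.01],1]
    - [[0,0,0],[0.01,0,0.01],1]
    - [[0,0,0],[0.01,0,0.01],1]

```text
clock: 21.33
position: [0.4477, 0.1044, 0.0408]
ee_rot: [180.0, 0.1, -176.4]
contact_force: [7.4, 0.3, 3.6]
width: 0.0176
gripper_force: 60.0
```

servo_tool:
  targets:
    - [[0,0,0],[-0.05,0,0],1]
    - [[0,0,0],[-0.2,0,0],1]
    - [[0,0,0],[-0.5,0,-0.05],1]
    - [[0,0,0],[-0.9,0,-0.15],1]
    - [[0,0,0],[-1.2,0,-0.6],1]
    - [[0,0,0],[-1.4,0,-2],1]
    - [[0,0,0],[-1.4,0,-4],1]
    - [[0,0,0],[-1.4,0,-7],1]
    - [[0,0,0],[-1.4,0,-10],1]
    - [[0,0,0],[-1.4,0,-12],1]
    - [[0,0,0],[-1.4,0,-12],1]

```text
clock: 22.25
position: [0.461, 0.1054, 0.1634]
ee_rot: [180.0, 0.1, -176.4]
contact_force: [0.2, -0.3, -0.7]
width: 0.0172
gripper_force: 60.0
```

```bash
python3 - <<'E'
from h import *
np.set_printoptions(precision=4,suppress=True)
im=save("wrist","w7.png"); s=save("scene","s7.png");d=save("side","d7.png")
o=np.vstack([im[0:300,:][:,:], np.hstack([cv2.resize(s[190:290,220:340],(280,233)),cv2.resize(d[150:290,165:333],(280,233))])])
cv2.imwrite("pics/o7.png",o[:,:,::-1]); st=r.get_state();print(st["contact_force"],st["position"],st["ee_rot"])
E
```

```text
[-0.5822 -0.2017 -1.115 ] [0.4593 0.1051 0.1592] [-179.9901   -0.1799 -176.4357]
```

View pics/o7.png

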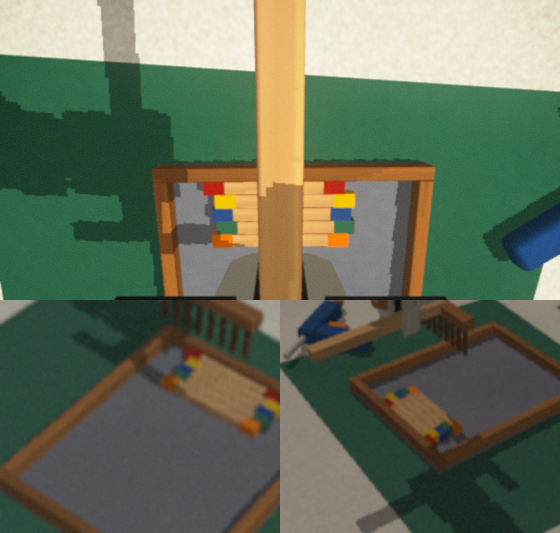

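The picture shows the five rods as a tight, flat, parallel row against the near wall, and the rake is lifted clear. Now I'll carry it back.

servo_tool:
  targets:
    - [[0,0,0.02],[-0.3,-2,0],1]
    - [[0,0,0.05],[-0.8,-5,0],1]
    - [[0,0,0.08],[-1.3,-8,0],1]
    - [[0,0,0.11],[-1.8,-11.5,0],1]
    - [[0,0,0.14],[-2.3,-15,0],1]
    - [[0,0,0.17],[-2.9,-18.5,0],1]
    - [[0,0,0.2],[-3.5,-22,0],1]
    - [[0,0,0.23],[-4,-25.5,0],1]
    - [[0,0,0.26],[-4.6,-29,0],1]
    - [[0,0,0.29],[-5.2,-32.5,0],1]
    - [[0,0,0.32],[-5.7,-36,0],1]
    - [[0,0,0.333],[-6.2,-38.5,0],1]

```text
clock: 23.4
position: [0.5453, -0.2773, 0.158]
ee_rot: [180.0, -0.2, 164.3]
contact_force: [-0.1, 0.3, -1.0]
width: 0.0174
gripper_force: 60.0
```

```bash
python3 - <<'E'
from bench import r
s=r.get_state();print(s["position"],s["ee_rot"])
E
```

```text
[ 0.54531592 -0.27734951  0.15796067] [179.95123741  -0.22818047 164.31932875]
```

servo_tool:
  targets:
    - [[0,0.02,0],[-0.2,-0.6,2],1]
    - [[0,0.05,0],[-0.4,-1.2,4],1]
    - [[0,0.05,0],[-0.5,-1.3,5.5],1]
    - [[0,0.05,0],[-0.5,-1.3,6],1]
    - [[0,0.05,0],[-0.5,-1.3,6],1]
    - [[0,0.05,0],[-0.5,-1.3,6],1]

```text
clock: 23.9
position: [0.5473, -0.2885, 0.1]
ee_rot: [180.0, -2.9, 164.5]
contact_force: [-0.5, 0.1, -0.4]
width: 0.0175
gripper_force: 60.0
```

```bash
python3 - <<'E'
from h import *
np.set_printoptions(precision=4,suppress=True)
s=r.get_state();print(s["position"],s["ee_rot"])
m=cam("wrist"); im=save("wrist","w8.png"); sd=save("side","d8.png"); sc=save("scene","s8.png")
for n in ["rake_rear","cradle_seat","rake_tips"]:
    rs=[]
    for c in ["side","scene"]:
        q=r.pinpoint(c,n)[:1]
        if q: print(n,c,q[0]); rs.append(ray(c,q[0]["point"]))
    if len(rs)>1: print(tri(rs))
o=np.vstack([im[0:300], np.hstack([cv2.resize(sc[110:230,120:264],(280,233)),cv2.resize(sd[230:350,300:444],(280,233))])])
cv2.imwrite("pics/o8.png",o[:,:,::-1])
E
```

```text
[ 0.5473 -0.2885  0.1   ] [179.9707  -2.9496 164.4986]
rake_rear side {'point': [355.7, 288.1], 'p': 0.73}
rake_rear scene {'point': [216.0, 135.1], 'p': 0.61}
[ 0.4669 -0.2646  0.1144]
cradle_seat side {'point': [348.7, 312.7], 'p': 0.71}
cradle_seat scene {'point': [425.7, 302.0], 'p': 0.17}
[ 0.512   0.147  -0.1786]
rake_tips side {'point': [419.7, 288.8], 'p': 0.93}
rake_tips scene {'point': [168.2, 168.0], 'p': 0.93}
[ 0.6061 -0.2995  0.0612]
```

View pics/o8.png

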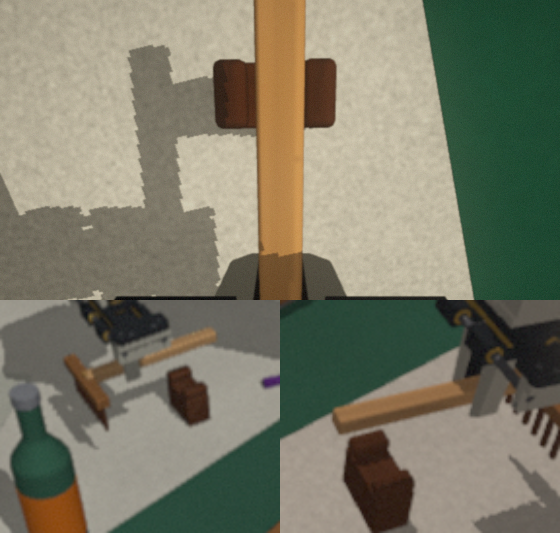

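The picture shows the handle level above the notch: cradle at x 215-336 in the wrist view, handle centre at 281. That puts the handle about 3 mm off centre, within the notch's clearance. I'll correct by 2 mm while lowering.

servo_tool:
  targets:
    - [[0,0,0],[-0.1,-0.2,2],1]
    - [[0,0,0],[-0.2,-0.2,4],1]
    - [[0,0,0],[-0.27,-0.2,5.2],1]
    - [[0,0,0],[-0.3,-0.2,5.7],1]
    - [[0,0,0],[-0.3,-0.2,5.9],1]
    - [[0,0,0],[-0.3,-0.2,5.95],1]
    - [[0,0,0],[-0.3,-0.2,5.95],1]

```text
clock: 24.93
position: [0.5476, -0.2912, 0.0417]
ee_rot: [-180.0, -2.8, 164.5]
contact_force: [-0.2, -0.3, -0.7]
width: 0.0175
gripper_force: 60.0
```

servo_tool:
  targets:
    - [[0,0,0],[0,0,0.05],1]
    - [[0,0,0],[0,0,0.1],1]
    - [[0,0,0],[0,0,0.1],1]
    - [[0,0,0],[0,0,0.1],1]

```text
clock: 25.27
position: [0.5472, -0.291, 0.0402]
ee_rot: [-180.0, -2.8, 164.5]
contact_force: [-0.4, -0.1, -0.8]
width: 0.0177
gripper_force: 60.0
```

servo_tool:
  targets:
    - [[0,0,0],[0,0,0.05],1]
    - [[0,0,0],[0,0,0.1],1]
    - [[0,0,0],[0,0,0.1],1]
    - [[0,0,0],[0,0,0.1],1]

```text
clock: 25.6
position: [0.5471, -0.291, 0.039]
ee_rot: [-180.0, -2.9, 164.5]
contact_force: [-0.5, -0.1, -0.3]
width: 0.0173
gripper_force: 60.0
```

servo_tool:
  targets:
    - [[0,0,0],[0,0,0.05],1]
    - [[0,0,0],[0,0,0.1],1]
    - [[0,0,0],[0,0,0.1],1]
    - [[0,0,0],[0,0,0.1],1]

```text
clock: 25.93
position: [0.5469, -0.2909, 0.0384]
ee_rot: [-180.0, -2.9, 164.5]
contact_force: [-3.3, 1.2, 6.1]
width: 0.0175
gripper_force: 60.0
```

servo_tool:
  targets:
    - [[0,0,0],[0,0,-0.03],1]
    - [[0,0,0],[0,0,-0.03],0.4]
    - [[0,0,0],[0,0,-0.03],0]
    - [[0,0,0],[0,0,-0.03],-0.3]
    - [[0,0,0],[0,0,-0.03],-0.6]
    - [[0,0,0],[0,0,-0.03],-0.6]
    - [[0,0,0],[0,0,-0.03],-0.6]
    - [[0,0,0],[0,0,-0.03],-0.6]
    - [[0,0,0],[0,0,-0.03],-0.6]
    - [[0,0,0],[0,0,-0.03],-0.6]
  force: 10

```text
clock: 26.77
position: [0.5471, -0.2909, 0.0383]
ee_rot: [180.0, -2.9, 164.5]
contact_force: [0.1, 0.8, -0.3]
width: 0.0721
gripper_force: 0.0
```

servo_tool:
  targets:
    - [[0,0,0],[0,0,-1],-0.6]
    - [[0,0,0],[0,0,-3],-0.6]
    - [[0,0,0],[0,0,-6],-0.6]
    - [[0,0,0],[0,0,-9],-0.6]
    - [[0,0,0],[0,0,-12],-0.6]
    - [[0,0,0],[0,0,-15],-0.6]
    - [[0,0,0],[0,0,-16],-0.6]
    - [[0,0,0],[0,0,-16],-0.6]

```text
clock: 27.43
position: [0.5559, -0.2937, 0.2014]
ee_rot: [-179.9, -2.6, 164.5]
contact_force: [-0.3, 0.3, -0.0]
width: 0.0739
gripper_force: 0.0
```

```bash
python3 - <<'E'
from h import *
np.set_printoptions(precision=4,suppress=True)
s=r.get_state();print(s["position"],s["contact_force"],s["width"])
m=cam("wrist"); im=save("wrist","w9.png"); sd=save("side","d9.png"); sc=save("scene","s9.png")
for n in ["rake_rear","rake_tips"]:
    rs=[]
    for c in ["side","scene"]:
        q=r.pinpoint(c,n)[:1]
        if q: print(n,c,q[0]); rs.append(ray(c,q[0]["point"]))
    if len(rs)>1: print(tri(rs))
o=np.vstack([im[0:300], np.hstack([cv2.resize(sc[110:290,120:336],(280,233)),cv2.resize(sd[170:350,220:436],(280,233))])])
cv2.imwrite("pics/o9.png",o[:,:,::-1])
E
```

```text
[ 0.5559 -0.2937  0.2014] [-0.3214  0.2852 -0.0025] 0.07393451419304937
rake_rear side {'point': [350.6, 313.8], 'p': 0.66}
rake_rear scene {'point': [215.2, 153.7], 'p': 0.78}
[ 0.4682 -0.2674  0.0507]
rake_tips side {'point': [413.9, 311.1], 'p': 0.76}
rake_tips scene {'point': [168.3, 183.1], 'p': 0.81}
[ 0.6066 -0.3052  0.0047]
```

View pics/o9.png

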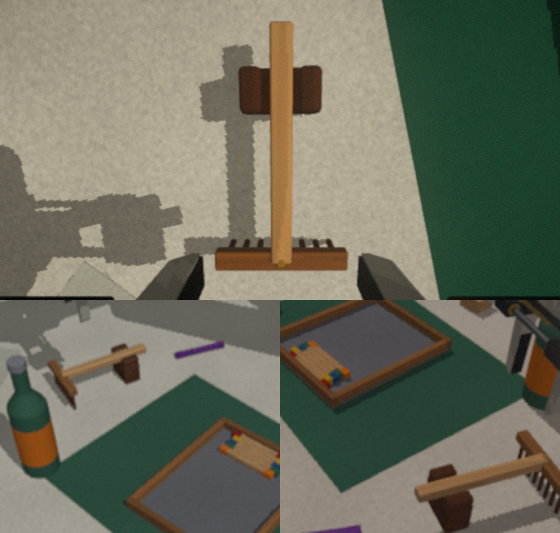

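The picture shows the rake back in its notch, level with its tips on the table (wrist view: handle column 281, cradle 239-322). The row is intact, the flask is in place, and the gripper is clear. Handing in.

```bash
python3 -c "
from bench import r
print(r.hand_in())"
```

```text
the job is handed in; nothing more can be done
None
```

I combed the five rods into a snug row against the near wall, pressed it at about 7 N, put the rake back level on its cradle, and handed the job in at about 28 s; the hand-in returned no verdict.

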